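# Lock the dry-rub canister and hold it up to read its base

## Task

Somebody across the counter wants to read the date on the base of the square stainless dry-rub canister: first, with the canister still standing in its wooden caddy, turn the thumb-bar collar on its lid clockwise (seen from above) fully home to the locked mark, so that nothing can spill. Then draw the canister up out of its well and hold it in the gripper with its middle at least 20 cm above the counter, leaning at least 45 degrees from upright, with its underside turned to the far side of the counter, straight away from the robot. Finish while still holding it there, still, collar locked, and leave the other things where they stand.

Things in the scene. Friction and masses are not known exactly. Their poses are not given: they have to be found in the camera images.
- canister_center (a point): Centre of the square stainless canister (loose, about 0.25-0.5 kg), on its axis half-way up its 56 x 56 x 110 mm flat-sided shell; base 55 mm below, shoulder 55 mm above; 138 mm high with the collar. z: base to lid; x, y: square to its sides. The locked mark is a black rib amid its -x side. It stands in either well of the caddy, square with it, 2 mm play a side; the well keeps it from turning.
- collar_bar (a point): Centre of the black thumb bar on the canister's lid collar, on the canister's axis, 73 mm above the canister's centre. The bar is 44 mm long, 12 mm thick, 20 mm high (10 mm either way of this point) and stands on a dark steel ring 45 mm across, 8 mm high, lying on the shoulder. The ring has one pointer lug, under one end of the bar. Site axes turn with the collar; take the bar's direction from the joint.
- collar (a joint): Angle of the lid collar (rad), growing clockwise seen from above: 0 fully unlocked, 1.25 hard stop at the locked mark (lug at the rib); starts between 0 and 0.5. The bar lies (1.25 - value) counter-clockwise of the canister's x axis, so along that axis when locked, lug towards -x. Stiff hinge (friction 0.06 N m), stays where left.
- caddy: Fixed wooden caddy, 84 mm (x) by 214 mm (y), 45 mm high; origin at the centre of its underside, z up. Two square wells open upward, 60 x 60 mm, centres at y = +65 and -65 mm, floors 10 mm above the counter, 35 mm deep. One holds the square canister, the other a low round white salt shaker (top 77 mm above the counter).
- viewer (a point): A fixed point in the air over the far part of the counter, straight ahead of the robot, marking the side to which the canister's underside is to face; its x axis points level, straight away from the robot (world x). Nothing is there.
- shaker: Low round white ceramic salt shaker in the caddy's other well, 52 mm across, 67 mm high; origin at the centre of its underside. Leave alone.
- round_canister: Large round stainless canister with a screw-top lid, 130 mm across, 211 mm high, on the counter; origin at the centre of its underside. Leave alone.
- scoop: Red plastic scoop, 160 mm long, 36 mm high; origin under its bowl. Leave alone.
- spoon_rest: White ceramic spoon rest, a shallow dish 110 mm across, 18 mm high, with a stub handle; origin under the dish. Leave alone.
- rolling_pin: Wooden rolling pin, 440 mm long, 54 mm thick, lying across (along its y) at the far side; origin under its middle. Leave alone.
- mug: Blue ceramic mug, 82 mm across, 95 mm high; origin at the centre of its underside. Leave alone.
Not all that is in view belongs to the job. Of the things shaped like the part that bears canister_center, the bare steel one is meant. Leave any turquoise or yellow look-alike of the caddy alone.

How it is judged:
On the way, in this order (a step that is already met when the one before it is completed fails the run):
1. the collar is turned to its locked mark while the canister still stands in its well (value of joint collar above 1.13 rad and height (world z) of canister_center below 0.085 m and angle between canister_center's own z axis and vertical below 0.15 rad), for 0.2 s.
2. the canister is drawn out of the well, locked (value of joint collar above 1.13 rad and height (world z) of canister_center above 0.115 m), for 0.1 s.
At the end, for the whole second after the job is handed in: Collar locked (above 1.13 rad); canister gripped, at rest, off the caddy, centre over 180 mm up, axis over 0.70 rad from upright, axis within 0.96 rad of the viewer's x, underside to the viewer; other things within 30 mm of their starts (value of joint collar above 1.13 rad and height (world z) of canister_center above 0.18 m and angle between canister_center's own z axis and vertical above 0.7 rad and angle between the z axis of canister_center and the x axis of viewer, either way round below 0.96 rad and z of viewer in the frame of canister_center below 0 m and contact force between canister and the fingers above 2 N and contact force between canister and caddy below 0.2 N and linear speed of canister below 0.03 m/s and distance of each of shaker, round_canister, scoop, spoon_rest, rolling_pin, mug from where it was at the start of the episode below 0.03 m); the arm keeps its last pose, push and grip.
It fails at once if the canister is lifted or tipped before its collar is locked (value of joint collar below 1.05 rad and (height (world z) of canister_center above 0.095 m or angle between canister_center's own z axis and vertical above 0.3 rad)).
It fails at once if a bystander is knocked away (distance of any of shaker, round_canister, scoop, spoon_rest, rolling_pin, mug from where it was at the start of the episode above 0.05 m).
It also fails if it takes over 51 s, if anything falls off the work surface, if the arm or the gripper's body presses on something with over 40 N, if the wrist force passes 120 N, or if a joint passes its speed limit or range.

## Robot

A 6-joint arm with a two-finger parallel gripper is mounted at the origin on the work surface. World frame = base frame: x ahead of the robot, y to its left, z up, the work surface at z = 0. Lengths are in m, angles in rad, forces in N, time in s.
With the tool pointing down it reaches from about 0.225 to 0.875 m from the base axis. Payload 3.4 kg.
Tool frame: the origin (TCP) lies between the finger pads; the fingertips stand 8 mm ahead of it and the grasp point (between the pads) lies 11 mm behind it; z points along the fingers, y is the line along which they close (so a half turn about z gives the same grasp; the last joint's range is limited). The gripper opens to 85 mm and grips with 20 to 120 N. Pads are 22 mm wide; open, the fingers measure 114 mm over their backs; the gripper's body (76 mm by 85 mm) begins 54 mm behind the grasp point. The pads swing forward as they close: fully open they stand 13 mm farther back than shut.
Start: joints at [1.006, 0.276, 1.505, -0, 1.361, -0.121], TCP at [0.247, 0.519, 0.239] pointing down, gripper open.
Joint ranges: [-2.89, 2.89], [-0.75, 2.08], [0.22, 2.7], [-1.18, 4.32], [0.11, 2.71], [-2.7, 2.7]. Speed limits (rad/s): [2.57, 2.57, 3.14, 3.14, 3.14, 3.14].

## Interface

Orientations are given as a unit quaternion [w, x, y, z].
In Python, from rig import manip gives the robot as it stands.
- The arm moves only by the tool move_arm, never from a script. Its argument "deltas" is a list that holds one entry, the list of rows, each a list of 5 numbers: the shift along the tool's x, y, z normalised to -1 to 1, where 1 is 80 cm, then the turn about the tool's z normalised to -1 to 1, where 1 is 120 degrees, then the closure, from -1 (fully open) to 1 (shut). In form: [[[tx, ty, tz, twist, grip], ...]]. A call has 1 to 12 rows; each row is the pose to reach, as a shift and turn from the pose commanded when the call began, along the tool's axes at that moment; what a row does not reach only later rows make up. A row lasts 1/10 s, in which the tool goes at most 50 mm and 8.59 degrees, less where a joint would pass 70% of its speed; a pose out of reach is approached as far as the arm can. A call with a number of a shift or a turn outside -1 to 1 is refused whole. A call with a gripper value outside its range is refused whole. The fingers move at their own pace and stop on an object; "squeeze" is the grip in N (left out, the last holds). Time passes only in rows, so rows that repeat a pose let the fingers close. It gives the time, the measured TCP pose, the force, the opening and the grip force at its end, in the units of the state.
- manip.get_state(): the state, without advancing time (a new reading comes with each control period).
- manip.get_image(name): name is "scene" or "top" or "wrist"; returns the picture (480x640x3 uint8, red, green, blue); there is no depth.
- manip.camera_params(name): a dict with "fx", "fy", "cx", "cy" (pixels), "dist" ([k1, k2, p1, p2, k3] as OpenCV has them; the pictures are not rectified), "R" (3x3) and "t" (3): a world point X has camera coordinates R X + t; the wrist camera has in their place "tool_from_camera" (4x4, takes a point from camera to tool coordinates, whose origin is the TCP and whose axes are the flange's). Camera axes: x right, y down, z forward; pixel columns grow to the right and rows downward; lengths in m; the calibration is good to about 2 mm. A picture is of the moment at which its call begins: read the wrist's pose just before it. camera_params takes no time and is no camera call.
- manip.sign_off(): hands the job in; it is judged then, once.
The state is a dict: "clock": time; "qpos": joint angles; "qd": joint speeds; "effort": joint torques, N m; "position": TCP position; "ee_rot": TCP orientation; "contact_force": force on the tool from outside, world axes, zero at the start; "moment": the same for the moment, N m; "width": finger opening in m; "gripper_force": force on a finger pad.
Only numpy, scipy, OpenCV 4.12 (cv2) and the standard library are available. Lean on these libraries where they do the work, as an engineer would, in place of code of your own. Each camera call takes 0.05 s, during which the arm holds its last target. There are 200 camera calls.

## Working session

There is one attempt and no reset: what is moved stays moved. The work goes in short steps, Python scripts to look and compute and a tool call to move; the robot and the scene stay as the last step left them, time stands still between calls to the robot, and variables do not carry over. Pictures are saved under pics/ and viewed, at most 10 in all, crops included, and the job is handed in when it is done.

Besides the shell and the picture viewer there is one more tool, called in YAML: its name, and indented under it one key for each argument. move_arm: Moves the arm, as the interface text tells. Scaled input: -1 to 1 covers 80 cm each way for a shift and 120 degrees each way for a turn. Its arguments: {"type":"object","properties":{"deltas":{"type":"array","items":{"type":"array","items":{"type":"array","items":{"type":"number","minimum":-1,"maximum":1}}}},"squeeze":{"type":"number"}},"required":["deltas"]}

```bash
mkdir -p pics; python3 - <<'E'
from rig import manip
import cv2
for n in("scene","top"):
    cv2.imwrite(f"pics/{n}0.png",manip.get_image(n)[:,:,::-1]); print(n,manip.camera_params(n))
print(manip.camera_params("wrist")); print(manip.get_state())
E
```

```text
scene {'fx': 536.2600985771516, 'fy': 536.2600985771516, 'cx': 315.0859475268136, 'cy': 233.69738860342002, 'dist': array([-0.15449036,  0.        ,  0.        ,  0.        ,  0.        ]), 'R': array([[ 0.35482406,  0.93493023, -0.00231071],
       [ 0.74319533, -0.28355476, -0.60601765],
       [-0.56723944,  0.21331234, -0.79544784]]), 't': array([-0.14031219, -0.35240133,  2.12596641])}
top {'fx': 479.27849667082813, 'fy': 479.27849667082813, 'cx': 320.66745111813844, 'cy': 237.65145589268954, 'dist': array([0.00609029, 0.        , 0.        , 0.        , 0.        ]), 'R': array([[-5.39841468e-04, -9.99532871e-01, -3.05572874e-02],
       [-9.94591357e-01,  3.71047555e-03, -1.03799156e-01],
       [ 1.03864050e-01,  3.03359788e-02, -9.94128758e-01]]), 't': array([-0.05466407,  0.56617356,  1.23734764])}
{'fx': 393.9872012979454, 'fy': 393.9872012979454, 'cx': 320.8954668415518, 'cy': 240.38191400738376, 'dist': array([-0.0491938,  0.       ,  0.       ,  0.       ,  0.       ]), 'tool_from_camera': array([[ 9.88528488e-04, -9.62625373e-01, -2.70834662e-01,
         6.69030290e-0
[... 248 characters left out ...]
0000e+00]])}
{'clock': 0.1, 'qpos': array([ 1.00599823e+00,  2.76569266e-01,  1.50602218e+00, -1.70876708e-05,
        1.36071041e+00, -1.20993728e-01]), 'qd': array([ 0.00030505, -0.00132985, -0.00440615,  0.00076407, -0.00160527,
       -0.00043395]), 'effort': array([ 3.01031709e-03, -4.17698872e+01, -2.46407479e+01, -2.17017555e-04,
        5.78590902e-03,  5.62965312e-06]), 'position': array([0.24664855, 0.51889715, 0.23849858]), 'ee_rot': array([-2.79462210e-04,  2.20083738e-01,  9.75480609e-01, -8.07659082e-04]), 'contact_force': array([-0.06655426,  0.60723409, -0.60219034]), 'moment': array([-0.04040744,  0.02900745, -0.01306573]), 'gripper_force': 0.0, 'width': 0.08555505632632787}
```

View pics/scene0.png

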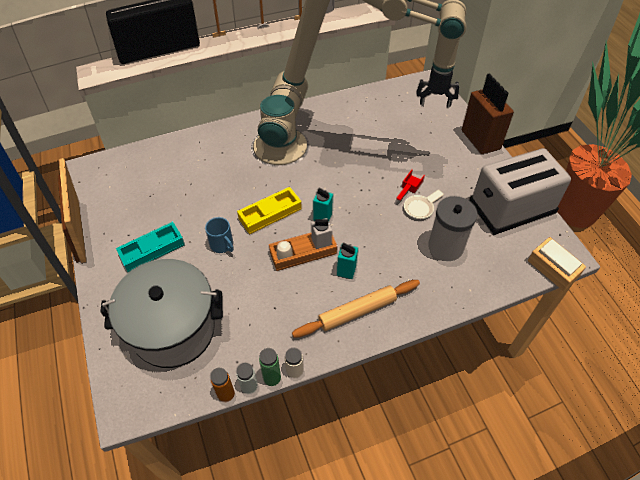

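View pics/top0.png

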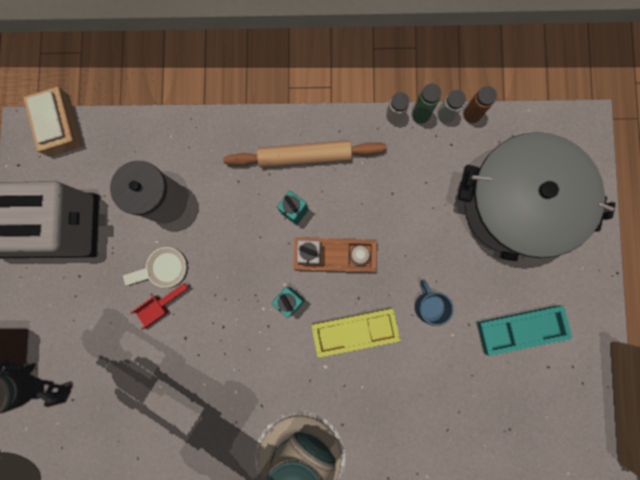

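The bare steel canister stands in the wooden caddy's left well (top view ≈309,253), with the shaker at 360,255. Turquoise decoys stand at 292,206 and 287,302. I'll enlarge that area.

```bash
cat > h.py <<'E'
import numpy as np,cv2
from rig import manip
from scipy.spatial.transform import Rotation as Ro
def cam(n):
    p=manip.camera_params(n);K=np.array([[p['fx'],0,p['cx']],[0,p['fy'],p['cy']],[0,0,1]])
    if n=='wrist':
        s=manip.get_state();q=s['ee_rot'];T=np.eye(4);T[:3,:3]=Ro.from_quat([q[1],q[2],q[3],q[0]]).as_matrix();T[:3,3]=s['position']
        M=np.linalg.inv(T@p['tool_from_camera']);return K,p['dist'],M[:3,:3],M[:3,3]
    return K,p['dist'],p['R'],p['t']
def px2w(c,uv,z):
    K,d,R,t=c;u=cv2.undistortPoints(np.array([[uv]],float),K,d)[0,0]
    r=R.T@np.array([*u,1]);o=-R.T@t;return o+r*(z-o[2])/r[2]
def w2px(c,X):
    K,d,R,t=c;return cv2.projectPoints(np.atleast_2d(X).astype(float),cv2.Rodrigues(R)[0],t,K,d)[0][:,0]
E
python3 - <<'E'
import cv2,numpy as np
from h import *
a=cv2.imread('pics/top0.png')[190:320,260:390];b=cv2.imread('pics/scene0.png')[175:285,255:365]
cv2.imwrite('pics/c0.png',np.hstack([cv2.resize(a,(400,400),interpolation=2),cv2.resize(b,(400,400),interpolation=2)]))
c=cam('top')
for n,uv,z in(("bar",(309,248),.138),("shaker",(360,254),.077),("d1",(292,203),.13),("d2",(287,299),.13),("cadL",(294,253),.045),("cadR",(377,256),.045)):print(n,px2w(c,uv,z))
E
```

```text
bar [ 0.5296769  -0.03108332  0.138     ]
shaker [ 0.51913667 -0.15666298  0.077     ]
d1 [0.64113958 0.01130275 0.13      ]
d2 [0.40764001 0.02200474 0.13      ]
cadL [0.52443906 0.01309289 0.045     ]
cadR [ 0.51607333 -0.20215294  0.045     ]
```

View pics/c0.png

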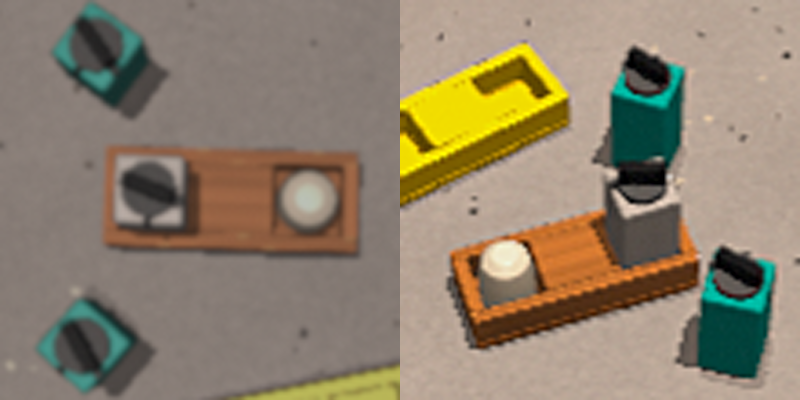

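The crop shows the black rib on the robot-side face (crop ≈148,222), so canister x ≈ world x. The bar runs from (120,188) to (178,205), roughly 74° counter-clockwise of +x, so it is unlocked. I'll go overhead, aligning the tool x axis with the bar.

move_arm:
  deltas:
    - [[-0.614,-0.469,0,0.675,-1],[-0.614,-0.469,0,0.675,-1],[-0.614,-0.469,0,0.675,-1],[-0.614,-0.469,0,0.675,-1],[-0.614,-0.469,0,0.675,-1],[-0.614,-0.469,0,0.675,-1],[-0.614,-0.469,0,0.675,-1],[-0.614,-0.469,0,0.675,-1],[-0.614,-0.469,0,0.675,-1],[-0.614,-0.469,0,0.675,-1],[-0.614,-0.469,0,0.675,-1],[-0.614,-0.469,0,0.675,-1]]

```text
clock: 1.3
position: [0.5215, -0.0163, 0.239]
ee_rot: [-0.0, 0.801, 0.599, -0.0]
contact_force: [0.5, 0.7, 0.4]
width: 0.0853
gripper_force: 0.0
```

```bash
python3 - <<'E'
from h import *
s=manip.get_state();print(s['qpos'],s['position'],s['ee_rot'])
im=manip.get_image('wrist')[:,:,::-1].copy();cv2.imwrite('pics/w0.png',im);np.save('w0.npy',np.r_[s['position'],s['ee_rot']])
E
```

```text
[-1.64994589e-01  1.95967179e-01  1.61521949e+00  3.90907763e-04
  1.33083905e+00  1.22134048e-01] [ 0.52146781 -0.01633601  0.23902804] [-2.87689356e-04  8.01027046e-01  5.98628089e-01 -1.27095449e-05]
```

View pics/w0.png

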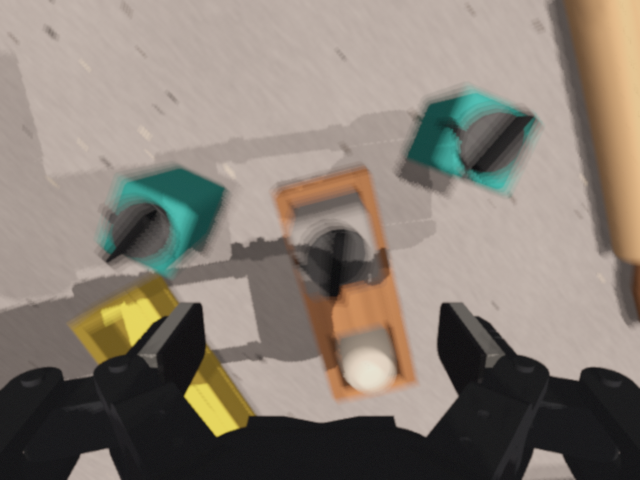

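The arm is still moving, so the picture is blurred. The canister's bar shows at ≈(337,262), nearly vertical in view. I'll let the arm settle and retake it enlarged.

move_arm:
  deltas:
    - [[0,0,0,0,-1],[0,0,0,0,-1],[0,0,0,0,-1]]

```text
clock: 1.65
position: [0.5203, -0.0132, 0.2391]
ee_rot: [-0.001, 0.801, 0.599, -0.0]
contact_force: [0.1, -1.1, 0.9]
width: 0.0854
gripper_force: 0.0
```

```bash
python3 - <<'E'
from h import *
s=manip.get_state();print(s['qpos'],s['position'],s['ee_rot'],s['qd'].max())
im=manip.get_image('wrist')[:,:,::-1].copy();cv2.imwrite('pics/w1f.png',im)
c=cam('wrist');u,v=w2px(c,[.53,-.031,.138])[0].astype(int);print(u,v)
np.savez('w1.npz',R=c[2],t=c[3])
cr=im[150:400,240:440];cv2.imwrite('pics/w1.png',cv2.resize(cr,(480,600),interpolation=2))
E
```

```text
[-1.59456285e-01  1.94407851e-01  1.61717852e+00  5.86244243e-04
  1.33119122e+00  1.25934508e-01] [ 0.5202826  -0.01317533  0.23906102] [-6.23814615e-04  8.00520370e-01  5.99305185e-01 -2.07192019e-04] 0.013136543856817187
341 262
```

View pics/w1.png

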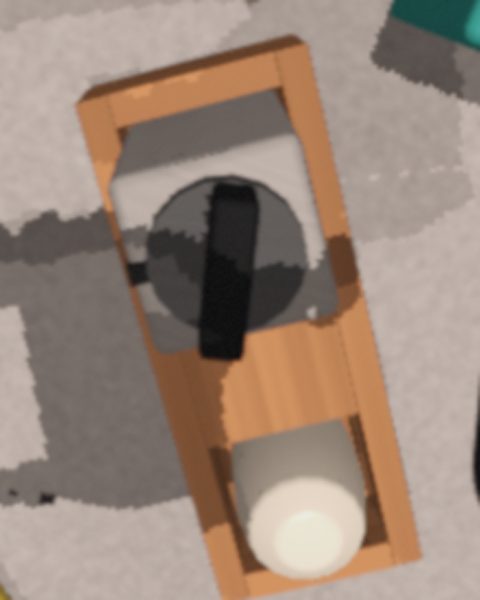

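In the crop, the bar's top runs from (236,190) to (222,352), and the black rib is at (137,272) on the robot side. The caddy's outer edges are (308,45)-(420,560) and (80,103)-(220,600).

```bash
python3 - <<'E'
from h import *
c=cam('wrist')
d=np.load('w1.npz');c=(c[0],c[1],d['R'],d['t'])
P=lambda x,y,z:px2w(c,(240+x/2.4-.3,150+y/2.4-.3),z)
a,b=P(236,190,.148),P(222,352,.148);print('bar',a,b,(a+b)/2,np.linalg.norm(a-b),np.degrees(np.arctan2(*(a-b)[[1,0]])))
for e in(((308,45),(420,560)),((80,103),(220,600)),((308,45),(80,103))):
    a,b=P(*e[0],.045),P(*e[1],.045);print(a,b,np.linalg.norm(a-b),np.degrees(np.arctan2(*(a-b)[[1,0]])))
print('shaker',P(308,540,.077),'rib',P(137,272,.118))
for q in((112,185),(300,140),(338,300),(165,348)):print('sh',P(*q,.12))
E
```

```text
bar [ 0.53439261 -0.00644388  0.148     ] [ 0.51924863 -0.04720335  0.148     ] [ 0.52682062 -0.02682361  0.148     ] 0.043481881483700385 69.61770352648811
[0.56939367 0.01027869 0.045     ] [ 0.56201121 -0.20318092  0.045     ] 0.21358723404648755 88.01922724252145
[0.48753962 0.01316782 0.045     ] [ 0.47854506 -0.19852607  0.045     ] 0.21188488614280945 87.56705094498521
[0.56939367 0.01027869 0.045     ] [0.48753962 0.01316782 0.045     ] 0.08190502192175204 -2.0214798365903226
shaker [ 0.52243004 -0.15834799  0.077     ] rib [ 0.49980125 -0.02941663  0.118     ]
sh [ 0.50100547 -0.00250535  0.12      ]
sh [ 0.55426658 -0.00483669  0.12      ]
sh [ 0.55303917 -0.0531115   0.12      ]
sh [ 0.50101303 -0.05343868  0.12      ]
```

move_arm:
  deltas:
    - [[-0.0143,0.0126,0.06,0.033,-1],[-0.0143,0.0126,0.1,0.033,-1],[-0.0143,0.0126,0.123,0.033,-1],[-0.0143,0.0126,0.123,0.033,-1],[-0.0143,0.0126,0.123,0.033,-1]]

```text
clock: 2.2
position: [0.5277, -0.0272, 0.1415]
ee_rot: [0.0, 0.821, 0.571, 0.0]
contact_force: [-0.1, 0.0, 0.0]
width: 0.0856
gripper_force: 0.0
```

move_arm:
  deltas:
    - [[0,0,0,0,1],[0,0,0,0,1],[0,0,0,0,1],[0,0,0,0,1],[0,0,0,0,1],[0,0,0,0,1],[0,0,0,0,1],[0,0,0,0,1]]
  squeeze: 40

```text
clock: 3.0
position: [0.5272, -0.028, 0.1412]
ee_rot: [-0.0, 0.821, 0.571, -0.0]
contact_force: [-2.4, 1.1, 4.8]
width: 0.0108
gripper_force: 42.9
```

move_arm:
  deltas:
    - [[0,0,0,0.06,1],[0,0,0,0.12,1],[0,0,0,0.18,1],[0,0,0,0.24,1],[0,0,0,0.3,1],[0,0,0,0.36,1],[0,0,0,0.42,1],[0,0,0,0.48,1],[0,0,0,0.53,1],[0,0,0,0.57,1],[0,0,0,0.59,1],[0,0,0,0.61,1]]

```text
clock: 4.2
position: [0.527, -0.0279, 0.141]
ee_rot: [-0.0, 0.999, -0.032, -0.001]
contact_force: [-3.0, 2.0, 4.8]
width: 0.0108
gripper_force: 42.7
```

move_arm:
  deltas:
    - [[0,0,0,0,1],[0,0,0,0,1],[0,0,0,0,1],[0,0,0,0,1]]

```text
clock: 4.6
position: [0.5269, -0.0279, 0.1411]
ee_rot: [-0.0, 1.0, -0.031, -0.001]
contact_force: [-3.0, 1.4, 4.8]
width: 0.0108
gripper_force: 42.7
```

```bash
python3 - <<'E'
from h import *
s=manip.get_state();print(s)
E
```

```text
{'clock': 4.6, 'qpos': array([-1.84871349e-01,  2.81860182e-01,  1.75758717e+00,  2.73165592e-04,
        1.10348196e+00,  1.44791024e+00]), 'qd': array([-0.00018352, -0.0007402 ,  0.00037497,  0.00051057, -0.00165948,
       -0.00032401]), 'effort': array([ -0.86705407, -36.25561595, -21.67801023,  -0.18064408,
        -1.22702602,   0.12619859]), 'position': array([ 0.52694443, -0.0278506 ,  0.14106082]), 'ee_rot': array([-2.22892950e-04,  9.99517625e-01, -3.10492462e-02, -6.41746188e-04]), 'contact_force': array([-2.97583618,  1.41477072,  4.76811668]), 'moment': array([0.17825068, 0.60308848, 0.11333557]), 'gripper_force': 42.720953822135925, 'width': 0.010806252132897024}
```

move_arm:
  deltas:
    - [[0,0,0,0.02,1],[0,0,0,0.03,1],[0,0,0,0.03,1],[0,0,0,0.03,1]]

```text
clock: 5.0
position: [0.5261, -0.0276, 0.141]
ee_rot: [-0.0, 0.998, -0.061, -0.002]
contact_force: [-4.7, 2.3, 6.0]
width: 0.011
gripper_force: 43.7
```

```bash
python3 - <<'E'
from h import *
s=manip.get_state();print(s['moment'],s['ee_rot'],s['qpos'])
E
```

```text
[0.32241111 0.8268977  0.66994849] [-2.11123797e-04  9.98110587e-01 -6.14235102e-02 -1.53742062e-03] [-1.84496626e-01  2.81556995e-01  1.75819120e+00  4.66716112e-05
  1.10494788e+00  1.50920322e+00]
```

move_arm:
  deltas:
    - [[0,0,0,-0.02,-1],[0,0,0,-0.04,-1],[0,0,0,-0.04,-1],[0,0,0,-0.04,-1],[0,0,0,-0.04,-1],[0,0,0,-0.04,-1],[0,0,0,-0.04,-1]]

```text
clock: 5.7
position: [0.5276, -0.0282, 0.1408]
ee_rot: [-0.0, 1.0, -0.021, 0.0]
contact_force: [0.5, 0.4, -0.1]
width: 0.0854
gripper_force: 0.0
```

```bash
python3 - <<'E'
from h import *
s=manip.get_state();print(s['moment'],s['ee_rot'],s['position'],s['width'])
im=np.hstack([cv2.resize(manip.get_image('wrist')[100:400,200:500,::-1],(400,400),interpolation=2),cv2.resize(manip.get_image('scene')[175:285,255:365,::-1],(400,400),interpolation=2)]);cv2.imwrite('pics/w2.png',im)
E
```

```text
[-0.0372451  -0.02297884  0.03564322] [-2.57011701e-05  9.99780297e-01 -2.09608142e-02  4.12682582e-05] [ 0.52763032 -0.02819187  0.1408433 ] 0.08543857729111677
```

View pics/w2.png

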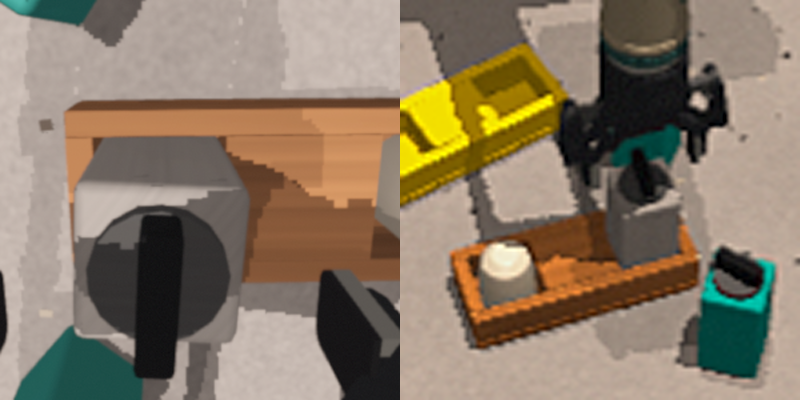

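The bar now lies square along the canister's x axis, pointing at the rib, so the collar is locked. Next I'll lower the open fingers onto the shell, grip it and lift.

move_arm:
  deltas:
    - [[0,0,0.03,0,-1],[0,0,0.056,0,-1],[0,0,0.056,0,-1],[0,0,0.056,0,-1],[0,0,0.056,0,1],[0,0,0.056,0,1],[0,0,0.056,0,1],[0,0,0.056,0,1],[0,0,0.056,0,1],[0,0,0.056,0,1],[0,0,0.056,0,1]]
  squeeze: 60

```text
clock: 6.9
position: [0.5285, -0.028, 0.0976]
ee_rot: [-0.0, 1.0, -0.021, 0.001]
contact_force: [-1.0, 1.1, 5.1]
width: 0.0552
gripper_force: 62.9
```

move_arm:
  deltas:
    - [[0,0,-0.02,0,1],[0,0,-0.04,0,1],[0,0,-0.06,0,1],[0,0,-0.08,0,1],[0,0,-0.08,0,1],[0,0,-0.08,0,1],[0,0,-0.08,0,1]]

```text
clock: 7.6
position: [0.5267, -0.028, 0.159]
ee_rot: [-0.0, 1.0, -0.021, -0.001]
contact_force: [0.4, 0.7, -4.0]
width: 0.0553
gripper_force: 64.8
```

```bash
python3 - <<'E'
from h import *
s=manip.get_state();print(s['moment'],s['ee_rot'],s['position'],s['contact_force'])
im=np.hstack([cv2.resize(manip.get_image('wrist')[100:400,200:500,::-1],(400,400),interpolation=2),cv2.resize(manip.get_image('scene')[155:285,245:375,::-1],(400,400),interpolation=2)]);cv2.imwrite('pics/w3.png',im)
E
```

```text
[0.05333022 0.03152661 0.00928039] [-1.92319889e-04  9.99782568e-01 -2.08223447e-02 -1.09977182e-03] [ 0.52666469 -0.02801045  0.15899714] [ 0.37299898  0.65854595 -4.04740127]
```

View pics/w3.png

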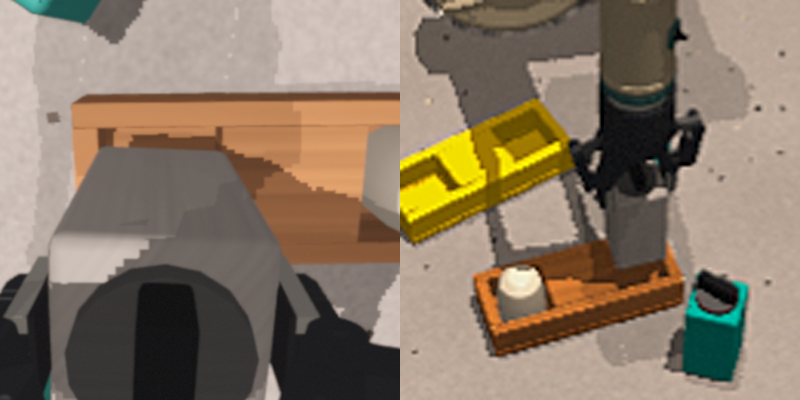

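The canister has cleared the well, still locked and about 0.4 kg. The tool can't tilt, so I'll roll the canister in the pads against the caddy's fixed far edge: its robot-side face hooks the edge while the gripper pulls towards the robot.

move_arm:
  deltas:
    - [[0,0,-0.025,0,1],[0.04,0.04,-0.025,0,1],[0.0955,0.099,-0.025,0,1],[0.0955,0.099,-0.025,0,1],[0.0955,0.099,-0.025,0,1],[0.0955,0.099,-0.025,0,1],[0.0955,0.099,0.03,0,1],[0.0955,0.099,0.056,0,1],[0.0955,0.099,0.056,0,1],[0.0955,0.099,0.056,0,1],[0.0955,0.099,0.056,0,1]]

```text
clock: 8.8
position: [0.6011, -0.1101, 0.1169]
ee_rot: [0.0, 1.0, -0.021, 0.001]
contact_force: [-0.4, 0.4, -3.7]
width: 0.0556
gripper_force: 64.9
```

```bash
python3 - <<'E'
from h import *
s=manip.get_state();print(s['moment'],s['position'],s['contact_force'])
im=np.hstack([cv2.resize(manip.get_image('top')[170:300,280:410,::-1],(400,400),interpolation=2),cv2.resize(manip.get_image('scene')[165:295,245:375,::-1],(400,400),interpolation=2)]);cv2.imwrite('pics/w4.png',im)
E
```

```text
[ 0.06552885 -0.00522634 -0.00194456] [ 0.60105014 -0.11011467  0.11693521] [-0.42369184  0.44173181 -3.7378968 ]
```

View pics/w4.png

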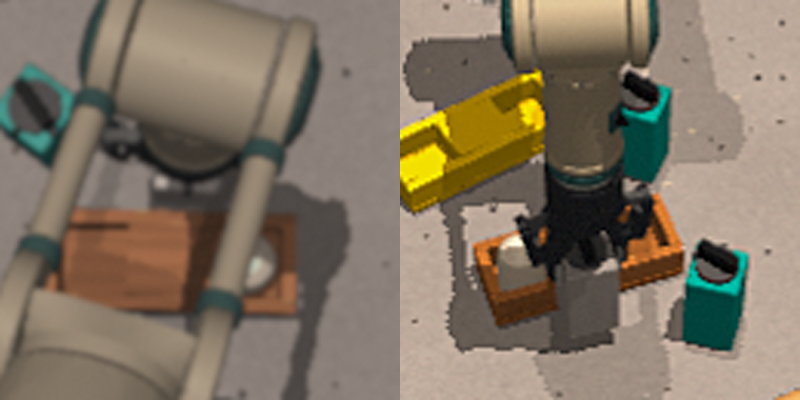

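The canister now stands just beyond the caddy's far edge, clear of the shaker and both decoys. I'll tilt it with a light grip.

move_arm:
  deltas:
    - [[0,0,0.003,0,1],[-0.01,0,0.004,0,1],[-0.02,0,0.004,0,1],[-0.03,0,0.004,0,1],[-0.04,0,0.004,0,1],[-0.05,0,0.004,0,1]]
  squeeze: 30

```text
clock: 9.5
position: [0.5655, -0.1095, 0.115]
ee_rot: [0.001, 1.0, -0.021, 0.007]
contact_force: [5.9, 0.8, 2.2]
width: 0.0552
gripper_force: 46.7
```

```bash
python3 - <<'E'
from h import *
s=manip.get_state();print(s['moment'],s['position'],s['contact_force'])
im=np.hstack([cv2.resize(manip.get_image('wrist')[:,80:560,::-1],(400,400),interpolation=2),cv2.resize(manip.get_image('scene')[165:295,245:375,::-1],(400,400),interpolation=2)]);cv2.imwrite('pics/w5.png',im)
E
```

```text
[ 0.20337966 -1.56889334  0.12119565] [ 0.56553924 -0.10945901  0.11502164] [5.91887298 0.80549033 2.2351988 ]
```

View pics/w5.png

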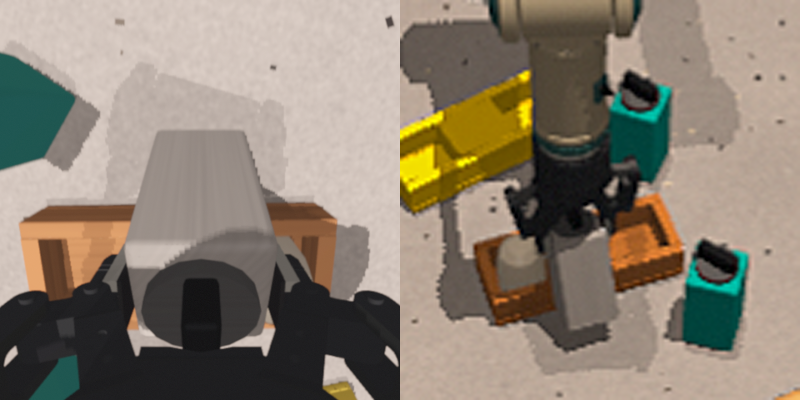

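It is tilting as intended: the base has swung out to the far side with about 6 N at the edge. I'll continue, then firm up the grip.

move_arm:
  deltas:
    - [[-0.01,0,0,0,1],[-0.02,0,0,0,1],[-0.03,0,0.002,0,1],[-0.04,0,0.005,0,1],[-0.05,0,0.008,0,1],[-0.06,0,0.011,0,1],[-0.07,0,0.014,0,1],[-0.072,0,0.015,0,1],[-0.072,0,0.015,0,1]]

```text
clock: 10.5
position: [0.506, -0.1074, 0.1018]
ee_rot: [0.001, 1.0, -0.021, 0.004]
contact_force: [4.8, 0.4, 0.7]
width: 0.0552
gripper_force: 49.3
```

move_arm:
  deltas:
    - [[0,0,0,0,1],[0,0,0,0,1],[0,0,0,0,1],[0,0,0,0,1],[0,0,0,0,1]]
  squeeze: 110

```text
clock: 11.0
position: [0.5062, -0.1074, 0.1018]
ee_rot: [0.001, 1.0, -0.021, 0.004]
contact_force: [4.5, -0.2, 4.1]
width: 0.0544
gripper_force: 114.9
```

move_arm:
  deltas:
    - [[0,0,-0.02,0,1],[0,0,-0.05,0,1],[0,0,-0.09,0,1],[0,0,-0.13,0,1],[0,0,-0.17,0,1],[0,0,-0.2,0,1],[0,0,-0.22,0,1],[0,0,-0.22,0,1],[0,0,-0.22,0,1],[0,0,-0.22,0,1],[0,0,-0.22,0,1]]

```text
clock: 12.1
position: [0.502, -0.1061, 0.2745]
ee_rot: [-0.001, 1.0, -0.021, -0.002]
contact_force: [-0.3, 0.4, -3.3]
width: 0.0544
gripper_force: 116.3
```

```bash
python3 - <<'E'
from h import *
s=manip.get_state();print(s['moment'],s['position'],s['contact_force'],s['clock'])
i=manip.get_image('scene')[:,:,::-1];cv2.imwrite('pics/s6.png',i)
im=np.hstack([cv2.resize(manip.get_image('wrist')[:,80:560,::-1],(400,400),interpolation=2),cv2.resize(i[115:295,225:405],(400,400),interpolation=2)]);cv2.imwrite('pics/w6.png',im)
E
```

```text
[-0.05853404  0.10959587 -0.03198569] [ 0.50201039 -0.10608463  0.27446359] [-0.3430506   0.41394464 -3.253645  ] 12.1
```

View pics/w6.png

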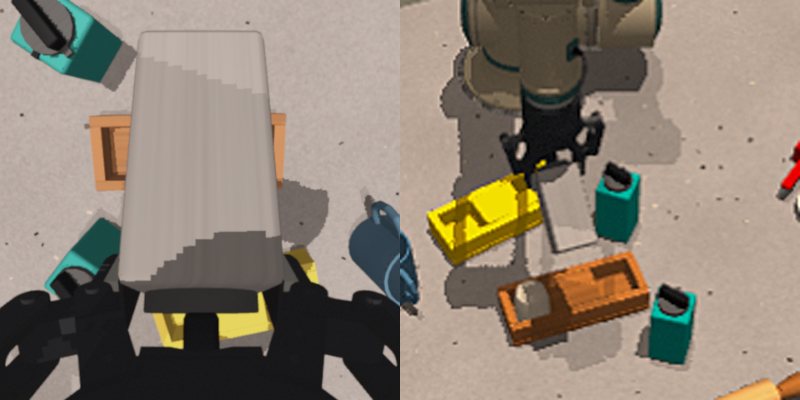

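The canister is held leaning with its base outward, and everything else stands undisturbed. I'll measure the lean from the shell's corners in the wrist view: base edge (140,32)-(264,32), shoulder edge (120,288)-(284,291).

```bash
python3 - <<'E'
from h import *
c=cam('wrist');s=manip.get_state()
img=np.array([(140,32),(264,32),(284,291),(120,288)],float)*1.2+[80,0]
# image left = world +y
obj=np.array([(.028,.028,-.055),(.028,-.028,-.055),(.028,-.028,.055),(.028,.028,.055)])
from scipy.optimize import least_squares
def f(p):
    R=Ro.from_euler('zy',[p[0],-p[1]]).as_matrix();return (w2px(c,obj@R.T+p[2:])-img).ravel()
r=least_squares(f,[0,.9,.53,-.106,.26]);print(r.x,np.degrees(r.x[:2]),abs(r.fun).max(),s['clock'],s['qd'].round(3),s['gripper_force'])
E
```

```text
[-0.07425479  0.98812105  0.54349338 -0.10873867  0.25849165] [-4.25448592 56.61516574] 7.463191798160437 12.2 [ 0.001 -0.004 -0.008  0.    -0.003 -0.001] 116.30176663398743
```

move_arm:
  deltas:
    - [[0,0,0,0,1],[0,0,0,0,1],[0,0,0,0,1],[0,0,0,0,1],[0,0,0,0,1]]

```text
clock: 12.7
position: [0.5031, -0.1064, 0.2761]
ee_rot: [-0.0, 1.0, -0.021, 0.0]
contact_force: [-0.1, -1.3, -4.0]
width: 0.0544
gripper_force: 116.3
```

```bash
python3 - <<'E'
from h import *
a=cv2.imread('pics/s6.png').astype(int);b=manip.get_image('scene')[:,:,::-1].astype(int)
print((abs(a-b).max(2)>40).sum(),manip.get_state()['gripper_force']);print(manip.sign_off())
E
```

```text
206 116.30373358726501
the job is handed in; nothing more can be done
None
```

I handed the job in with the collar turned to its hard stop and the canister held still, leaning about 57° with its underside facing away from the robot and its centre about 26 cm up; nothing else looked moved, and the judge's result was not shown.

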